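# Free the ratchet pawl and lower the hold-down arm onto a circuit board

## Robot

A 6-joint arm with a two-finger parallel gripper is mounted at the origin on the work surface. World frame = base frame: x ahead of the robot, y to its left, z up, the work surface at z = 0. Lengths are in m, angles in rad, forces in N, time in s.
With the tool pointing down it reaches from about 0.3 to 0.875 m from the base axis. Payload 4.2 kg.
Tool frame: the origin (TCP) lies at the very end of the fingers, on their centre line; the grasp point (between the pads) lies 19 mm behind it (bot.pinch_z is the distance from the TCP to the grasp point, in m); z points along the fingers, x is the direction in which the jaws open and shut, and the axes are right-handed (so a half turn about z gives the same grasp; the last joint's range is limited). The gripper opens to 85 mm and grips with 20 to 120 N. Pads are 22 mm wide; open, the fingers measure 114 mm over their backs; the gripper's body (76 mm by 85 mm) begins 54 mm behind the grasp point. The pads swing forward as they close: fully open they stand 13 mm farther back than shut.
Start: joints at [-1.244, 0.32, 1.565, -0, 1.257, -0.02], TCP at [0.195, -0.541, 0.231] pointing down, gripper open.
Joint ranges: [-3.11, 3.11], [-0.84, 2.01], [0.21, 2.61], [-1.34, 4.49], [0.05, 2.63], [-2.56, 2.56]. Speed limits (rad/s): [2.57, 2.57, 3.14, 3.14, 3.14, 3.14].

## Interface

Orientations are given as [roll, pitch, yaw] about the fixed x, y, z axes, in that order (R = Rz(yaw) Ry(pitch) Rx(roll)).
In Python, from plant import telemetry, imaging, order, bot gives the robot as it stands.
- The arm moves only by the tool drive_tool, never from a script. Its arguments are lists of equal length, an entry for each row: "grip": the closure in counts, from 0 (fully open) to 255 (shut); "offset": the shift along the tool's x, y, z in mm, a list of three; "yaw": the turn about the tool's z in degrees. A call has 1 to 12 rows; each row shifts and turns the commanded pose from where the row before left it, along the tool's axes as they then stand; what a row does not reach is not made up. A row lasts 1/10 s, in which the tool goes at most 50 mm and 8.59 degrees, less where a joint would pass 70% of its speed; a pose out of reach is approached as far as the arm can. A call with a gripper value outside its range is refused whole. The fingers move at their own pace and stop on an object; "grip_force" is the grip in N (left out, the last holds). Time passes only in rows, so rows that do not move let the fingers close. It gives the time, the measured TCP pose, the force and the opening at its end, in the units of the state.
- telemetry.observe(): the state, without advancing time (a new reading comes with each control period).
- imaging.snapshot(name): name is "scene" or "top" or "wrist"; returns (picture, depth): 420x560x3 uint8, red, green, blue; 420x560 float32, m along the optical axis (not along the pixel's ray), 0 where there is no reading.
- imaging.camera_params(name): a dict with "fx", "fy", "cx", "cy" (pixels), "world_from_camera" (4x4, takes a point from camera to world coordinates). Camera axes: x right, y up, looking along -z (the intrinsics and any distortion apply to the point x, -y, -z); pixel columns grow to the right and rows downward; lengths in m; the calibration is good to about 2 mm. A picture is of the moment at which its call begins: read the wrist's pose just before it. camera_params takes no time and is no camera call; for the wrist camera it gives the pose at the moment of the call.
- order.close_job(): hands the job in, once; it reports no verdict.
The state is a dict: "time_s": time; "joint_positions": joint angles; "joint_velocities": joint speeds; "joint_efforts": joint torques, N m; "eef_pos": TCP position; "ee_rot": TCP orientation; "wrist_force": force on the tool from outside, world axes, zero at the start; "wrist_torque": the same for the moment, N m; "grip_width": opening from 0.0 (shut) to 1.0 (fully open).
Only numpy, scipy, OpenCV 4.12 (cv2) and the standard library are available. Lean on these libraries where they do the work, as an engineer would, in place of code of your own. Each camera call takes 0.05 s, during which the arm holds its last target. There are 200 camera calls.

## Task

Lower the fixture's hold-down arm onto the circuit board: with the fingertips press the thumb tab of the ratchet pawl all the way down, so that its nose lifts clear of the teeth and stays there, then push the raised arm steadily down by its crossbar, past the teeth, until its pad rests fully on the heat sink. Only press and push: pinch and lift nothing, do not force the arm against the engaged pawl or slam it down, and leave the other things where they are. Leave the pawl free and the arm down.

Things in the scene. Friction and masses are not known exactly. Their poses are not given: they have to be found in the camera images.
- fixture: Board fixture, bolted down: aluminium base plate 370 x 150 x 12 mm (its x by y), origin at the centre of its underside. Its x points along its length from the ratchet end to the circuit-board end, z up; both hinge axes lie along its y. Two grey side plates (outer faces at y = +/-24 mm, x -135 to -25 mm, top 95 mm, rear horns up to 127 mm at x = -115 mm) carry the hinges.
- heat_sink (a point): Centre of the top of the finned aluminium heat sink (50 x 50 mm), 50 mm above the table, in the middle of the green circuit board (165 x 135 mm) on the fixture. The arm's pad comes to rest here.
- lever_hinge (a point): Hinge axis of the hold-down arm, midway between the side plates, 85 mm above the table, 50 mm from the fixture's origin towards its -x. Fixed, axes as the fixture's.
- crossbar (a point): Centre of the black round crossbar at the free end of the hold-down arm: 16 mm diameter, 50 mm long, lying level along the fixture's y. 170 mm from the arm hinge, on the centre line of the arm (straight steel bar 14 mm square, leaning up towards the fixture's +x). Axes turn with the arm: x along the arm, away from the hinge.
- hold_arm (a joint): Angle of the arm above level (rad): 0 = down, pad on the heat sink (end stop); starts at 0.90 to 1.01. Crossbar at lever_hinge + 170 mm x (cos along the fixture's x, sin up). The stiff hinge keeps the arm where it is left; pushing the bar down takes about 2 to 6 N once the pawl is free. With the pawl engaged the teeth block it at about 0.9.
- thumb_tab (a point): Centre of the top face of the pawl's thumb tab: flat dark steel plate 28 x 26 x 5 mm, 128 mm above the table at the start, at the ratchet end of the fixture, on its centre line (y = 0). It is 50 mm from the pawl's hinge towards the fixture's -x; that hinge is 115 mm from the fixture's origin towards -x, 116 mm above the table. Axes turn with the pawl.
- pawl (a joint): Tilt of the ratchet pawl (rad): 0 = nose down between the teeth (start), 0.34 = tab fully pressed down (end stop, the tab about 17 mm lower) and nose lifted clear. Pressing the tab takes about 3 N; the pawl stays where it is left.
- flux_bottle: capped plastic bottle, 36 mm across, 85 mm tall, standing. Loose; origin at the centre of its underside. Leave alone.
- paste_jar: lidded jar, 46 mm across, 45 mm tall, standing. Loose; origin at the centre of its underside. Leave alone.
- spare_sink: loose finned aluminium heat sink, 40 x 40 x 28 mm tall. Loose; origin at the centre of its underside. Leave alone.
- screwdriver: screwdriver lying flat, 150 mm long. Loose. Leave alone.
- screw_tray: open grey tray, 80 x 60 x 22 mm. Loose; origin at the centre of its underside. Leave alone.
- esd_brush: small brush lying flat, 140 mm long. Loose. Leave alone.
- relay: loose black relay, 22 x 16 x 16 mm, lying on the fixture's base plate behind the pawl's side plates. Loose; origin at the centre of its underside. Leave alone.

How it is judged:
On the way, in this order (a step that is already met when the one before it is completed fails the run):
1. the pawl's tab is pressed down and its nose is clear of the teeth, the arm still raised (value of joint pawl above 0.22 rad and value of joint hold_arm above 0.75 rad), for 0.2 s.
2. the arm is pushed down onto the heat sink with the pawl free (value of joint hold_arm below 0.05 rad and value of joint pawl above 0.2 rad), for 0.2 s.
At the end, for the whole second after the job is handed in: The arm is down within 0.05 rad of resting on the heat sink and at rest, the pawl is still tilted free by more than 0.2 rad, and every loose thing is within 20 mm of where it began (all of step 2 and velocity of joint hold_arm between -0.05 and 0.05 rad/s and distance of each of flux_bottle, paste_jar, spare_sink, screwdriver, screw_tray, esd_brush, relay from where it was at the start of the episode below 0.02 m); the robot touches nothing.
It fails at once if the arm is forced down while the pawl is engaged (value of joint hold_arm below 0.72 rad and value of joint pawl below 0.12 rad).
It fails at once if the arm is slammed (faster than 3 rad/s) (velocity of joint hold_arm below -3 rad/s).
It fails at once if the crossbar is taken between the fingers (x of the grasp point in the frame of crossbar between -0.009 and 0.009 m and y of the grasp point in the frame of crossbar between -0.03 and 0.03 m and z of the grasp point in the frame of crossbar between -0.009 and 0.009 m).
It fails at once if the thumb tab is taken between the fingers (x of the grasp point in the frame of thumb_tab between -0.016 and 0.016 m and y of the grasp point in the frame of thumb_tab between -0.016 and 0.016 m and z of the grasp point in the frame of thumb_tab between -0.008 and 0.008 m).
It fails at once if a loose thing is moved or lifted (distance of any of flux_bottle, paste_jar, spare_sink, screwdriver, screw_tray, esd_brush, relay from where it was at the start of the episode above 0.025 m).
It also fails if it takes over 42 s, if anything falls off the work surface, if the arm or the gripper's body presses on something with over 40 N, if the wrist force passes 120 N, or if a joint passes its speed limit or range.

## Working session

There is one attempt and no reset: what is moved stays moved. The work goes in short steps, Python scripts to look and compute and a tool call to move; the robot and the scene stay as the last step left them, time stands still between calls to the robot, and variables do not carry over. Pictures are saved under pics/ and viewed, about 8 in all and at most 12, crops included, and the job is handed in when it is done.

Besides the shell and the picture viewer there is one more tool, called after "Request:" as name(argument=value, ...) on one line, values as JSON. drive_tool: Moves the arm, as the interface text tells. Its arguments: {"type":"object","properties":{"grip":{"type":"array","items":{"type":"number"}},"offset":{"type":"array","items":{"type":"array","items":{"type":"number"}}},"yaw":{"type":"array","items":{"type":"number"}},"grip_force":{"type":"number"}},"required":["grip","offset","yaw"]}

```bash
mkdir -p pics
cat > h.py <<'E'
import numpy as np, cv2
from plant import telemetry, imaging, order, bot
def snap(n,f):
    p,d=imaging.snapshot(n); cv2.imwrite(f'pics/{f}.png',p[:,:,::-1]); np.savez(f'pics/{f}.npz',p=p,d=d,**{k:np.array(v) for k,v in imaging.camera_params(n).items() if k in('fx','fy','cx','cy','world_from_camera')}); return p,d
def world(f,u,v,z=None,r=1):
    a=np.load(f'pics/{f}.npz'); d=a['d'][v-r:v+r+1,u-r:u+r+1]; d=np.median(d[d>0]) if (d>0).any() else 0
    q=np.array([(u-a['cx'])/a['fx'],-(v-a['cy'])/a['fy'],-1]); T=a['world_from_camera']
    if z is not None:
        w=T[:3,:3]@q; d=(z-T[2,3])/w[2]
    return T[:3,:3]@(q*d)+T[:3,3]
E
python3 - <<'E'
from h import *
s=telemetry.observe(); print(s['time_s'],s['eef_pos'],s['ee_rot'],s['grip_width'])
a,_=snap('top','top0'); b,_=snap('scene','scene0')
print({k:v for k,v in imaging.camera_params('top').items()})
E
```

```text
0.0 [ 0.19527518 -0.54033276  0.23048733] [-3.14155067e+00  1.73416046e-03 -1.22405019e+00] 0.9975445996641723
{'fx': 501.15602905988874, 'fy': 501.15602905988874, 'cx': 279.111704045731, 'cy': 206.83420968361426, 'world_from_camera': array([[-0.01191088,  0.99828773, -0.05726893,  0.51814363],
       [-0.99977019, -0.01086853,  0.01847815,  0.08586812],
       [ 0.01782408,  0.05747586,  0.99818777,  1.08287764],
       [ 0.        ,  0.        ,  0.        ,  1.        ]])}
```

View pics/top0.png

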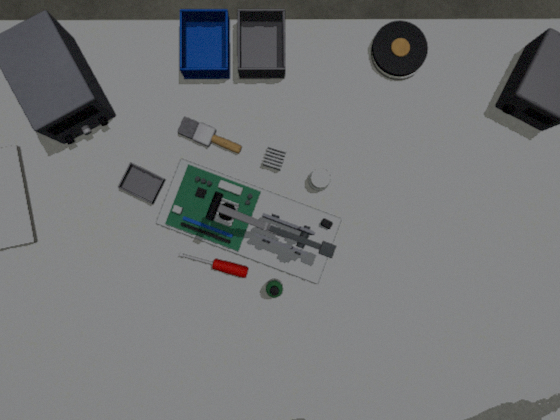

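View pics/scene0.png

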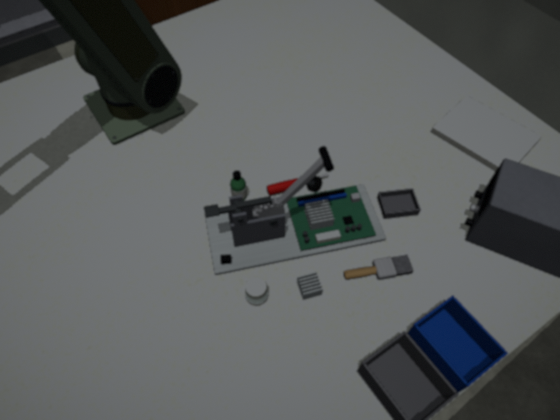

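Top view: base plate corners are near (180,160), (340,213), (318,282) and (157,224). The crossbar is near (215,207), the tab near (327,249). I'll enlarge this area for exact pixels.

Run:
```python
from h import *
p=cv2.imread('pics/top0.png')[150:300,150:350]
p=cv2.convertScaleAbs(cv2.resize(p,None,fx=4,fy=4,interpolation=cv2.INTER_CUBIC),alpha=1.5,beta=20)
cv2.imwrite('pics/crop1.png',p)
for n,u,v in [('tab',327,249),('bar',215,207),('bottle',274,288),('jar',320,179)]: print(n,world('top0',u,v).round(4))
for u,v in [(180,160),(340,213),(318,282),(157,224)]: print(world('top0',u,v,z=.012).round(4),world('top0',u,v).round(3))
```

```text
tab [ 0.4916 -0.0219  0.1288]
bar [0.5681 0.1794 0.2278]
bottle [0.415  0.0794 0.0866]
jar [ 0.6349 -0.0193  0.0444]
[0.6825 0.2774 0.012 ] [0.683 0.278 0.008]
[ 0.5649 -0.0643  0.012 ] [ 0.565 -0.066  0.001]
[ 0.4187 -0.0147  0.012 ] [ 0.418 -0.015  0.01 ]
[0.5458 0.3263 0.012 ] [0.546 0.329 0.001]
```

View pics/crop1.png

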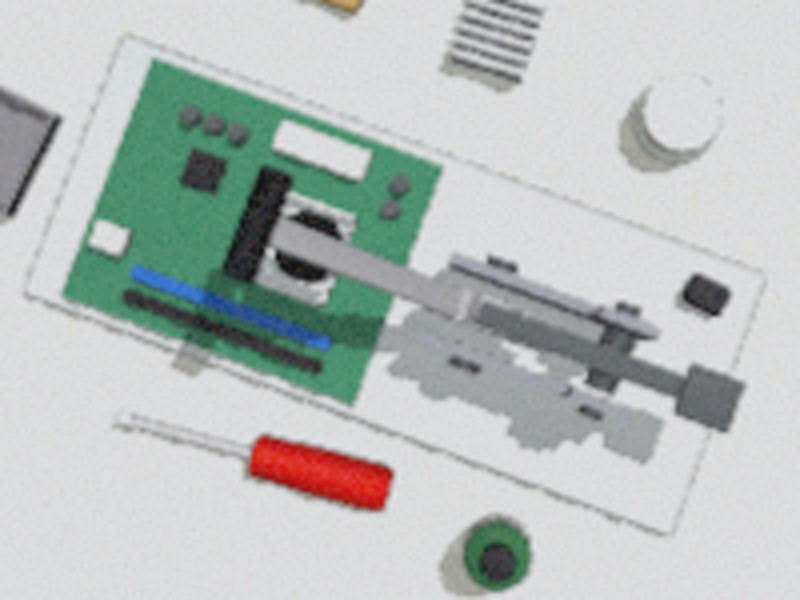

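```bash
sed -i "s/d=a\['d'\]\[v-r/U,V=u,v; u,v=int(round(u)),int(round(v)); d=a['d'][v-r/; s/u+r+1\];/u+r+1]; u,v=U,V;/" h.py
python3 - <<'E'
from h import *
C=np.array([world('top0',u,v,z=.012) for u,v in [(181.25,159.25),(341.25,218),(318,283.5),(156.25,223.25)]])
print(C.round(4),[np.linalg.norm(C[i]-C[i-1]).round(4) for i in range(4)])
o=C.mean(0); x=(C[0]+C[3]-C[1]-C[2])[:2]; x/=np.linalg.norm(x); print('o',o,'yaw',np.degrees(np.arctan2(x[1],x[0])))
tab=world('top0',327.75,249.5,z=.128); bar=world('top0',214.5,206,z=.23)
y=np.array([-x[1],x[0]])
for n,q in(('tab',tab),('bar',bar)): print(n,q.round(4),'fix',((q-o)[:2]@x).round(4),((q-o)[:2]@y).round(4))
d=bar-tab;print('yaw2',np.degrees(np.arctan2(d[1],d[0])))
for a in (.9,.95,1.01): print(a,-.05+.17*np.cos(a),.085+.17*np.sin(a))
R=cv2.Rodrigues
s=telemetry.observe(); print(s['eef_pos'],s['ee_rot'])
E
```

```text
[[ 0.6841  0.2748  0.012 ]
 [ 0.5542 -0.0668  0.012 ]
 [ 0.4155 -0.0147  0.012 ]
 [ 0.5475  0.3279  0.012 ]] [np.float64(0.1466), np.float64(0.3655), np.float64(0.1481), np.float64(0.367)]
o [0.55030838 0.13028337 0.012     ] yaw 69.05401963417165
tab [ 0.4906 -0.0234  0.128 ] fix -0.1649 0.0008
bar [0.5697 0.18   0.23  ] fix 0.0534 -0.0003
yaw2 68.75151220382702
0.9 0.05567369460601296 0.2181655746366722
0.95 0.04888612520886021 0.22328063581419355
1.01 0.040416322633640436 0.2289614135850626
[ 0.19528856 -0.54036356  0.23056416] [-3.14153667e+00  1.61924077e-03 -1.22404569e+00]
```

Request:
drive_tool(grip=[255,255,255,255,255,255,255,255], offset=[[0,0,0],[0,0,0],[0,0,0],[0,0,0],[0,0,0],[0,0,0],[0,0,0],[0,0,0]], yaw=[-8,-8,-8,-8,-8,-9,0,0])

```text
time_s: 0.9
eef_pos: [0.1954, -0.5406, 0.231]
ee_rot: [-3.141, 0.0, -0.379]
wrist_force: [0.5, 0.6, -0.5]
grip_width: 0.001
```

```bash
cat >> h.py <<'E'
from scipy.spatial.transform import Rotation as Ro
def rel(t):
    s=telemetry.observe(); R=Ro.from_euler('xyz',s['ee_rot']).as_matrix()
    return (R.T@(np.array(t)-s['eef_pos'])*1000).round(1)
E
python3 - <<'E'
from h import *
s=telemetry.observe(); print(s['time_s'],s['eef_pos'],s['ee_rot'],s['grip_width'],s['wrist_force'])
print(rel([.4906,-.0234,.20]))
E
```

```text
0.9 [ 0.1953877  -0.54060703  0.23102963] [-3.14113012e+00  3.43918096e-04 -3.78995872e-01] 0.0012474484576437445 [ 0.54489112  0.64591114 -0.47473976]
[  82.9 -589.7   31.3]
```

Request:
drive_tool(grip=[255,255,255,255,255,255,255,255,255,255,255,255], offset=[[3,-20,0],[6,-40,0],[6,-40,0],[6,-40,0],[6,-40,0],[6,-40,0],[6,-40,0],[6,-40,0],[6,-40,0],[6,-40,0],[6,-40,0],[3,-20,0]], yaw=[0,0,0,0,0,0,0,0,0,0,0,0])

```text
time_s: 2.1
eef_pos: [0.4188, -0.1522, 0.2314]
ee_rot: [-3.14, -0.0, -0.375]
wrist_force: [0.2, -1.0, 0.6]
grip_width: 0.001
```

Run:
```python
from h import *
print(rel([.4906,-.0234,.128]), telemetry.observe()['ee_rot'])
```

```text
[  19.6 -146.1  103.6] [-3.14039683e+00 -4.10667624e-05 -3.74890446e-01]
```

Request:
drive_tool(grip=[255,255,255,255,255,255,255], offset=[[4,-30,0],[5,-36,10],[5,-36,20],[4,-30,20],[2,-14,20],[0,0,0],[0,0,0]], yaw=[0,0,0,0,0,0,0])

```text
time_s: 2.8
eef_pos: [0.4899, -0.0268, 0.1614]
ee_rot: [3.141, 0.001, -0.376]
wrist_force: [0.3, 0.4, 0.6]
grip_width: 0.005
```

Run:
```python
from h import *
print(rel([.4906,-.0234,.128]), telemetry.observe()['ee_rot'])
p,_=snap('scene','s1'); q,_=snap('wrist','w1')
c=cv2.resize(p[130:290,170:400],None,fx=2.5,fy=2.5); 
im=np.zeros((420,780,3),np.uint8); im[:400,:575]=c; im2=cv2.resize(q,(200,150)); im[:150,578:778]=im2
cv2.imwrite('pics/v1.png',cv2.convertScaleAbs(im[:,:,::-1],alpha=1.4))
```

```text
[-0.6 -3.5 33.4] [ 3.14101998e+00  8.64507773e-04 -3.75643887e-01]
```

View pics/v1.png

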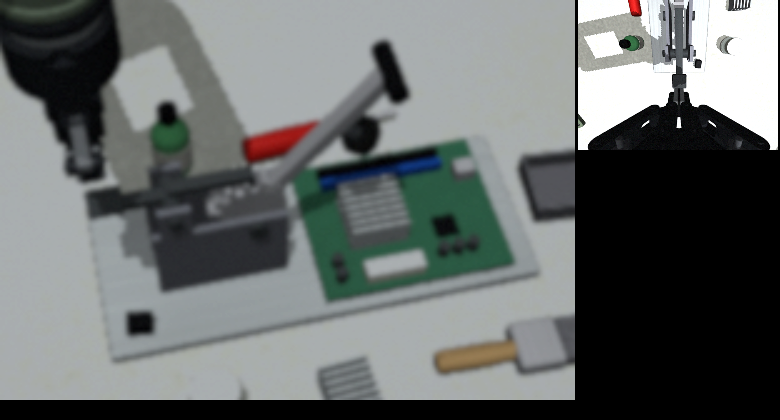

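The shut fingers are above the tab at (85,200) in the picture, about 33 mm too high and centred. Pressing now.

Request:
drive_tool(grip=[255,255,255,255,255,255,255,255,255,255], offset=[[0,-1,10],[0,-1,10],[0,0,8],[0,0,4],[0,0,3],[0,0,3],[0,0,3],[0,0,3],[0,0,3],[0,0,0]], yaw=[0,0,0,0,0,0,0,0,0,0])

```text
time_s: 3.9
eef_pos: [0.4914, -0.0254, 0.1139]
ee_rot: [-3.142, -0.0, -0.376]
wrist_force: [-1.3, -0.3, 1.5]
grip_width: -0.001
```

Request:
drive_tool(grip=[255,255,255], offset=[[0,0,2],[0,0,2],[0,0,0]], yaw=[0,0,0])

```text
time_s: 4.2
eef_pos: [0.4917, -0.0253, 0.1118]
ee_rot: [-3.141, -0.001, -0.376]
wrist_force: [-4.3, -2.1, 12.7]
grip_width: 0.002
```

End stop reached (12.7 N at z = 112 mm). Hold, then rise.

Request:
drive_tool(grip=[255,255,255,255,255,255,255,255,255], offset=[[0,0,0],[0,0,0],[0,0,-10],[0,0,-25],[0,0,-35],[0,0,-40],[0,0,-30],[0,0,-10],[0,0,0]], yaw=[0,0,0,0,0,0,0,0,0])

```text
time_s: 5.1
eef_pos: [0.4921, -0.025, 0.2613]
ee_rot: [-3.14, -0.003, -0.376]
wrist_force: [0.3, 0.8, -0.1]
grip_width: 0.001
```

Run:
```python
from h import *
a=np.radians(68.9); x=np.array([np.cos(a),np.sin(a)]); o=np.array([.5503,.1303])
t=o-.165*x; print('tab/bar xy',t,o+.054*x)
p,_=snap('scene','s2'); 
cv2.imwrite('pics/v2.png',cv2.convertScaleAbs(cv2.resize(p[130:290,170:400],None,fx=3,fy=3)[:,:,::-1],alpha=1.4))
print(rel([*(o+.054*x),.25]))
```

```text
tab/bar xy [ 0.49090053 -0.02363733] [0.56973983 0.18067949]
[  -2.4 -220.2    9.7]
```

View pics/v2.png

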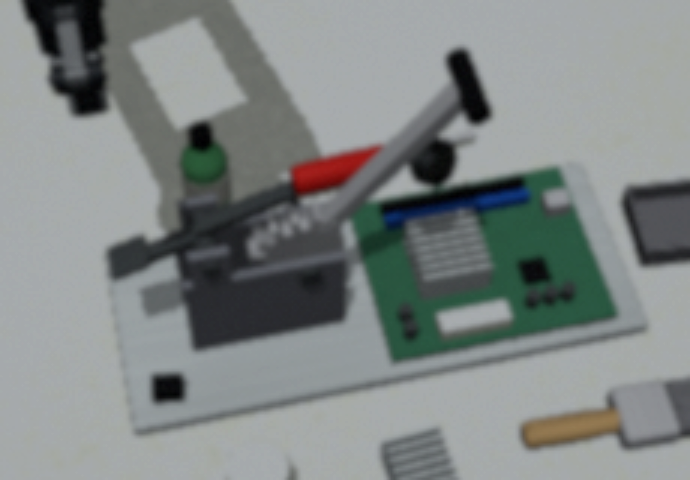

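The pawl stays tilted: tab low at (127,255), nose high at (295,180), arm still raised. Now I'll move over the crossbar.

Request:
drive_tool(grip=[255,255,255,255,255,255,255,255,255], offset=[[0,-15,0],[0,-30,0],[-1,-40,0],[-1,-40,0],[0,-40,0],[0,-30,0],[0,-20,0],[0,-7,5],[0,0,0]], yaw=[0,0,0,0,0,0,0,0,0])

```text
time_s: 6.05
eef_pos: [0.5702, 0.1821, 0.2533]
ee_rot: [3.139, 0.003, -0.375]
wrist_force: [0.5, -0.3, -0.2]
grip_width: -0.002
```

Run:
```python
from h import *
a=np.radians(68.9); x=np.array([np.cos(a),np.sin(a)]); o=np.array([.5503,.1303])
for th in (.92,.8,.7,.6,.5,.4,.3,.2,.1,.05,0): print(th,rel([*(o+(-.05+.17*np.cos(th))*x),.085+.17*np.sin(th)+.008]))
p,_=snap('wrist','w3');q,_=snap('scene','s3')
im=np.hstack([cv2.resize(p,(400,300)),cv2.resize(q[110:260,200:400],(400,300))])
cv2.imwrite('pics/v3.png',cv2.convertScaleAbs(im[:,:,::-1],alpha=1.2))
```

```text
0.92 [ 0.1  2.5 25. ]
0.8 [  0.1 -13.   38.3]
0.7 [  0.  -24.6  50.7]
0.6 [  0.  -34.9  64.2]
0.5 [ -0.  -43.9  78.7]
0.4 [ -0.  -51.3  93.9]
0.3 [ -0.  -57.1 109.9]
0.2 [  0.  -61.4 126.3]
0.1 [  0.  -64.  143.1]
0.05 [  0.  -64.6 151.6]
0 [ 1.000e-01 -6.490e+01  1.601e+02]
```

View pics/v3.png

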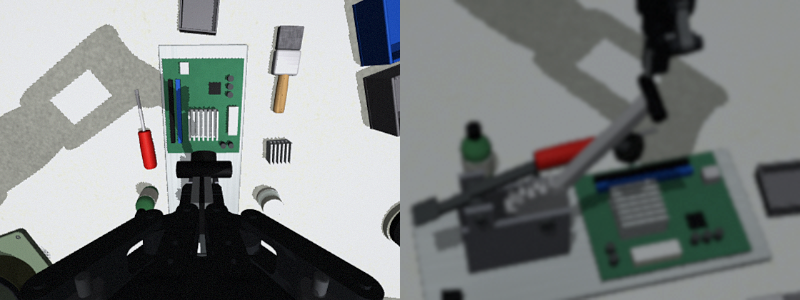

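The fingers are about 20 mm above the crossbar, centred. I'll push down along its arc, the first part slowly.

Request:
drive_tool(grip=[255,255,255,255,255,255,255,255,255,255], offset=[[0,0,10],[0,0,10],[0,0,5],[0,-5,5],[0,-5,5],[0,-5,5],[0,-5,6],[0,-5,6],[0,-5,7],[0,0,0]], yaw=[0,0,0,0,0,0,0,0,0,0])

```text
time_s: 7.15
eef_pos: [0.583, 0.2124, 0.1963]
ee_rot: [-3.137, -0.001, -0.375]
wrist_force: [1.1, 0.2, 2.0]
grip_width: 0.003
```

Run:
```python
from h import *
a=np.radians(68.9); x=np.array([np.cos(a),np.sin(a)]); o=np.array([.5503,.1303])
for th in (.7,.6,.5,.4,.3,.2,.1,.05,0): print(th,rel([*(o+(-.05+.17*np.cos(th))*x),.085+.17*np.sin(th)+.008]))
q,_=snap('scene','s4')
cv2.imwrite('pics/v4.png',cv2.convertScaleAbs(cv2.resize(q[110:260,200:400],(800,600))[:,:,::-1],alpha=1.2))
```

```text
0.7 [-0.9  8.3 -6.3]
0.6 [-1.  -1.9  7.3]
0.5 [ -1.1 -10.7  21.8]
0.4 [ -1.1 -18.1  37.2]
0.3 [ -1.2 -23.8  53.2]
0.2 [ -1.2 -28.   69.6]
0.1 [ -1.3 -30.4  86.5]
0.05 [ -1.3 -31.   94.9]
0 [ -1.3 -31.2 103.4]
```

View pics/v4.png

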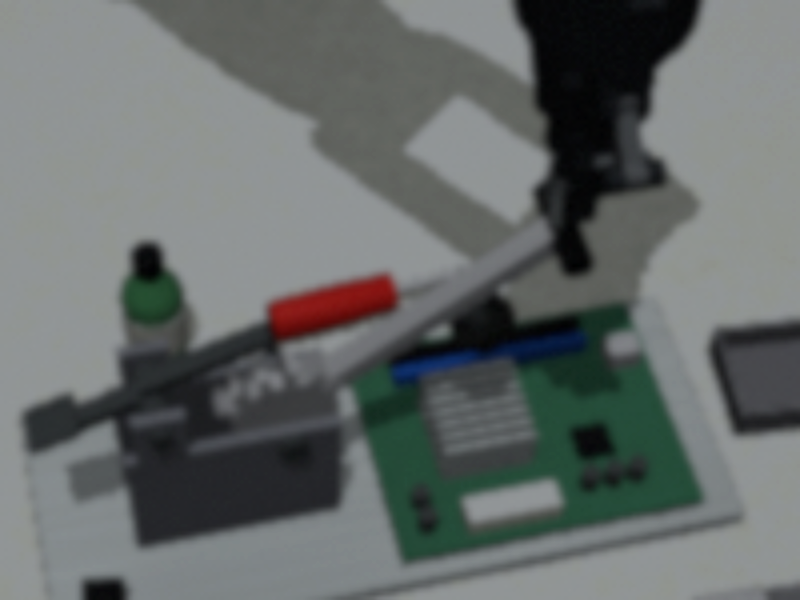

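The arm follows (now about 0.65 rad), 2 N on the fingers, and the pawl is still free. Continuing.

Request:
drive_tool(grip=[255,255,255,255,255,255,255,255,255,255,255,255], offset=[[0,-1,8],[0,-3,8],[0,-4,8],[0,-4,8],[0,-4,8],[0,-3,8],[0,-3,8],[0,-2,8],[0,-2,8],[0,-1,8],[0,-1,7],[0,0,5]], yaw=[0,0,0,0,0,0,0,0,0,0,0,0])

```text
time_s: 8.4
eef_pos: [0.5926, 0.236, 0.1038]
ee_rot: [-3.141, -0.001, -0.376]
wrist_force: [1.6, 2.2, 3.4]
grip_width: 0.001
```

Request:
drive_tool(grip=[255,255,255,255,255,255], offset=[[0,0,4],[0,0,3],[0,0,2],[0,0,2],[0,0,1],[0,0,0]], yaw=[0,0,0,0,0,0])

```text
time_s: 9.0
eef_pos: [0.5921, 0.2357, 0.0928]
ee_rot: [3.141, -0.0, -0.376]
wrist_force: [0.1, 1.8, 5.4]
grip_width: -0.003
```

Request:
drive_tool(grip=[255,255,255], offset=[[0,0,2],[0,0,1],[0,0,0]], yaw=[0,0,0])

```text
time_s: 9.3
eef_pos: [0.5923, 0.2357, 0.0922]
ee_rot: [-3.141, -0.001, -0.376]
wrist_force: [-3.5, -0.4, 17.1]
grip_width: -0.0
```

End stop (17 N, z = 92 mm, expected 93). Hold briefly, then lift away.

Request:
drive_tool(grip=[255,255,255,255,255,255,255,255], offset=[[0,0,0],[0,0,0],[0,0,-5],[0,0,-20],[0,0,-40],[0,0,-40],[0,0,-20],[0,0,0]], yaw=[0,0,0,0,0,0,0,0])

```text
time_s: 10.1
eef_pos: [0.5929, 0.2355, 0.217]
ee_rot: [-3.14, -0.003, -0.376]
wrist_force: [0.2, 0.2, -0.1]
grip_width: -0.003
```

Run:
```python
from h import *
q,d=snap('scene','s5'); s=telemetry.observe(); print(s['time_s'],s['eef_pos'],s['wrist_force'])
cv2.imwrite('pics/v5.png',cv2.convertScaleAbs(cv2.resize(q[130:310,190:430],(800,600))[:,:,::-1],alpha=1.2))
```

```text
10.15 [0.5918536  0.23520808 0.21450597] [0.40512447 0.4161498  0.43433487]
```

View pics/v5.png

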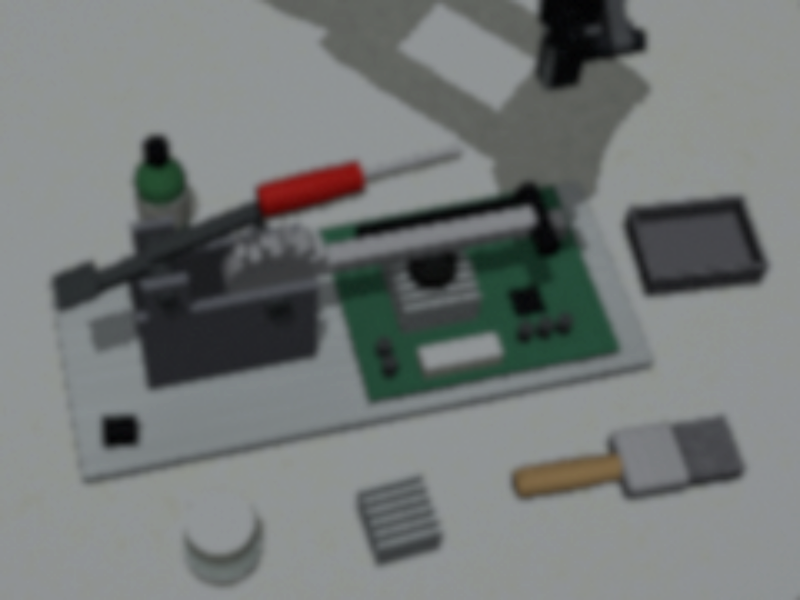

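The arm is level with its pad on the heat sink at (432,270), the tab is still down at (75,285), and nothing loose has been disturbed. I'll check the bar's height, then hand in.

Run:
```python
from h import *
print(world('s5',350,194).round(4),world('s5',213,215).round(4))
order.close_job()
```

```text
[0.5946 0.2405 0.0926] [ 0.4949 -0.0224  0.1138]
the job is handed in; nothing more can be done
```

The hold-down arm is down with its pad on the heat sink, the pawl is free, and the job is handed in; it reports no verdict.

- **Pawl:** I pressed the thumb tab with shut fingers to its end stop, reached at z = 112 mm with 12.7 N. After I lifted off, the tab stayed down.
- **Arm:** I pushed the crossbar down along its arc. The forces I read on the way were 2 to 5 N, and 17 N at the end stop, reached at z = 92 mm.
- **Last checks, with the fingers lifted clear:** the top of the crossbar measured 92.6 mm (93 mm expected). The tab measured about 114 mm, against 128 mm at the start and about 111 mm fully pressed, so the pawl is well past free.
- **Loose things:** those in the last picture look undisturbed by eye; I did not measure their positions.

No check failed; the job took about 10 s of the 42 s allowed.

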